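# Stand the leaf tile on the buffet easel without a knock

### The arm

A 7-joint arm with a two-finger parallel gripper is mounted at the origin on the work surface. World frame = base frame: x ahead of the robot, y to its left, z up, the work surface at z = 0. Lengths are in mm, angles in degrees, forces in N, time in s.
With the tool pointing down it reaches from about 400 to 925 mm from the base axis. Payload 5.6 kg.
Tool frame: the origin (TCP) lies on the mounting face of the last link; the fingertips stand 173 mm ahead of it and the grasp point (between the pads) lies 155 mm ahead of it; z points along the fingers, y is the line along which they close (so a half turn about z gives the same grasp; the last joint's range is limited). The gripper opens to 85 mm and grips with 20 to 120 N. Pads are 22 mm wide; open, the fingers measure 114 mm over their backs; the gripper's body (76 mm by 85 mm) begins 54 mm behind the grasp point. The pads swing forward as they close: fully open they stand 13 mm farther back than shut.
Start: joints at [61.765, 26.786, -0.665, 91.828, 0.344, 61.387, -3.226], TCP at [282.576, -585.365, 404.69] pointing down, gripper open.
Joint ranges: [-144.91, 144.91], [-17.63, 115.5], [-89.93, 88.59], [15.96, 139.68], [-74.01, 254.01], [8.47, 105.57], [-167.45, 167.45]. Speed limits (degrees/s): [147.25, 147.25, 180, 180, 180, 180, 180].

### API

Orientations are given as a 3x3 rotation matrix whose columns are the frame's x, y, z axes.
In Python, from workcell import bot gives the robot as it stands.
- The arm moves only by the tool apply_moves, never from a script. Its argument "plan" is a list of rows, each a list of 5 numbers: the shift along the world's x, y, z each as a share of 0.1 m, from -1 to 1, then the turn about the world's z as a share of 0.5 rad, from -1 to 1, then the finger opening in mm, from 0 to 85.4. In form: [[dx, dy, dz, yaw, fingers], ...]. A call has 1 to 20 rows; each row is the pose to reach, as a shift and turn from the pose commanded when the call began; what a row does not reach only later rows make up. A row lasts 1/10 s, in which the tool goes at most 50 mm and 8.59 degrees, less where a joint would pass 70% of its speed; a pose out of reach is approached as far as the arm can. A call with a number of a shift or a turn outside -1 to 1 is refused whole. A call with a gripper value outside its range is refused whole. The fingers move at their own pace and stop on an object; "force" is the grip in N (left out, the last holds). Time passes only in rows, so rows that repeat a pose let the fingers close. It gives the time, the measured TCP pose, the force, the opening and the grip force at its end, in the units of the state.
- bot.read_state(): the state, without advancing time (a new reading comes with each control period).
- bot.capture(name): name is "side" or "top"; returns (picture, depth): 400x640x3 uint8, blue, green, red; 400x640 float32, mm along the optical axis (not along the pixel's ray), 0 where there is no reading.
- bot.camera_params(name): a dict with "fov_y" (degrees; the focal length in pixels is half the picture's height over the tangent of half this angle, whatever the lens; pixels are square), "cx", "cy" (the principal point, pixels), "R" (3x3) and "t" (3): a world point X has camera coordinates R X + t. Camera axes: x right, y down, z forward; pixel columns grow to the right and rows downward; lengths in mm; the calibration is good to about 2 mm. A picture is of the moment at which its call begins. camera_params takes no time and is no camera call.
- bot.close_job(): hands the job in; it is judged then, once.
Trained networks look in the newest picture that a camera, given by its name, has taken for a name from the list of things; names that differ only in an ending like _2 or _b are one class to them, and where a whole thing is asked for, a point or a joint stands for the part that bears it (a point fixed in the world has none). Each returns a list of dicts, best first, with "confidence" (0 to 1); they miss things now and then, are a little off and sometimes report something else, mostly with a low value. They report only what shows in the picture. A call takes as long as a camera call. They do not tell look-alikes from the thing itself.
- bot.look_for(camera, query): "at" ([column, row] in pixels, amid what is visible of it).
- bot.regions_of(camera, query): "pixels" (400x640 bool, what is visible of it) and "at" ([column, row] in pixels, amid what is visible of it).
- bot.mark_of(camera, query): "at" ([column, row] in pixels: a listed point, or the origin of a listed thing).
The state is a dict: "t": time; "qpos": joint angles; "joint_velocities": joint speeds; "joint_torque": joint torques, N m; "position": TCP position; "tcp_rot": TCP orientation; "force": force on the tool from outside, world axes, zero at the start; "moment": the same for the moment, N m; "gripper_width": finger opening in mm; "grip_force": force on a finger pad.
Only numpy, scipy, OpenCV 4.12 (cv2) and the standard library are available. Lean on these libraries where they do the work, as an engineer would, in place of code of your own. Each camera call takes 0.05 s, during which the arm holds its last target. There are 200 camera calls.

### The job

Take the green-edged tile with the leaf picture out of the wooden rack and stand it on the ledge of the little counter easel, right way up, centred, leaning back against the backrest with its picture facing the guests' side. The glazed tile chips easily: set it down by feel, resting it on the ledge before you let go, so that it never knocks or presses on the easel with more than about 18 N. Leave the other tiles and the things on the counter as they are.

Things in the scene. Friction and masses are not known exactly. Their poses are not given: they have to be found in the camera images.
- tile_leaf: the tile to place: rigid glazed tile 12 mm thick (x), 100 mm wide (y), 150 mm tall (z), green edges and back, white front with a green leaf, about 0.36 kg (varies by a quarter). Origin: centre of its lower edge face (underside); +z up the tile, +x out of the picture side. At the start it stands upright in one of the rack's three slots
- tile_fish: bystander: same size and axes, blue edges, blue fish; in another slot of the rack
- tile_hen: bystander: same size and axes, red edges, red hen; in another slot of the rack
- rack: fixed light-wood rack, 240 mm (x) by 120 mm (y), origin under its centre; floor 10 mm thick, three slots across it at x = -80, 0, +80 mm, each 17 mm wide between two rails that end 35 mm above the table; the tiles stand on its floor, their pictures facing the rack's +x. Which tile is in which slot varies, and the rack may stand left or right of the easel
- easel: fixed dark base plate 130 x 130 x 12 mm of the easel, origin under its centre; +x is the guests' side, y along the ledge. A light-wood carriage is clamped on its brass post (16 mm thick, 38 mm behind the origin, top 125 mm up). The backrest, 100 mm wide and 75 mm long up the slope, leans back 18 degrees from vertical (top towards -x); at its foot, square to it, a ledge 22 mm deep, front lip 6 mm
- easel_low (a point): fixed point of the easel, 55 mm above its origin: the middle of the crease between ledge and backrest if the carriage were at its lowest. The real crease is straight above it by 0 to 50 mm, set by hand, not reported: feel (or see) it. A placed tile has its underside on the ledge, its back on the backrest. The carriage is rigid; its clamp slips only above about 60 N
- tumbler_a: bystander: clear glass tumbler, 64 mm across, 110 mm tall, origin under its centre; on the counter between rack and easel, a little farther out
- tumbler_b: bystander: a like tumbler at the left of the counter
- honey: bystander: amber jar 68 mm across, 100 mm tall, yellow cap, origin under its centre, at the right
- bowl: bystander: blue bowl 120 mm across, 55 mm tall, origin under its centre
- spoon: bystander: spoon with a wooden handle, 190 mm long, lying on the counter
Mind the look-alikes: they are no part of the job. Several things have the shape of the tile_leaf; the one meant has the colours described above.

How it is judged (in metres and radians):
On the way:
1. the leaf tile rests on the easel while the fingers still hold it (set down by hand, not dropped) (contact force between tile_leaf and easel above 0.5 N and contact force between the fingers and tile_leaf above 2 N and angle between tile_leaf's own z axis and vertical below 0.6 rad), for 0.15 s.
At the end, for the whole second after the job is handed in: The leaf tile rests, released, on the easel ledge (over 1 N on it, over 45 mm up), picture to the guests, right way up, leaning back 0.20 to 0.43 rad, square within 0.12 rad; its underside centre within 15 mm of the ledge middle and 4 mm behind to 22 mm before the crease (y of tile_leaf in the frame of easel between -0.015 and 0.015 m and x of tile_leaf in the frame of easel between -0.004 and 0.022 m and height (world z) of tile_leaf above 0.045 m and angle between tile_leaf's own z axis and vertical between 0.2 and 0.43 rad and angle between tile_leaf's own x axis and vertical below 1.37 rad and angle between the y axis of tile_leaf and the y axis of easel, either way round below 0.12 rad and contact force between tile_leaf and easel above 1 N and contact force between the fingers and tile_leaf below 0.05 N and linear speed of tile_leaf below 0.02 m/s); the robot touches nothing.
It fails at once if the leaf tile knocks or presses on the easel with more than 18 N (contact force between tile_leaf and easel above 18 N).
It fails at once if another tile, a glass, the jar, the bowl or the spoon is moved by more than 15 mm (distance of any of tile_fish, tile_hen, tumbler_a, tumbler_b, honey, bowl, spoon from where it was at the start of the episode above 0.015 m).
It also fails if it takes over 64 s, if anything falls off the work surface, if the arm or the gripper's body presses on something with over 40 N, if the wrist force passes 120 N, or if a joint passes its speed limit or range.

## Working session

There is one attempt and no reset: what is moved stays moved. The work goes in short steps, Python scripts to look and compute and a tool call to move; the robot and the scene stay as the last step left them, time stands still between calls to the robot, and variables do not carry over. Pictures are saved under pics/ and viewed, at most 10 in all, crops included, and the job is handed in when it is done.

Besides the shell and the picture viewer there is one more tool, called after ">>>" in YAML: its name, and indented under it one key for each argument. apply_moves: Moves the arm, as the interface text tells. Its arguments: {"type":"object","properties":{"plan":{"type":"array"},"force":{"type":"number"}},"required":["plan"]}

```bash
mkdir -p pics; cat > h.py <<'E'
import numpy as np, cv2
from workcell import bot
def world(cam,depth=None,pix=None):
    p=bot.camera_params(cam); f=200/np.tan(np.radians(p["fov_y"])/2)
    R=np.array(p["R"]);t=np.array(p["t"])
    v,u=np.mgrid[0:400,0:640]
    c=np.stack([(u-p["cx"])/f*depth,(v-p["cy"])/f*depth,depth],-1)
    return (c-t)@R
E
python3 - <<'E'
from h import *
s=bot.read_state(); print({k:np.round(s[k],2).tolist() for k in s})
for c in("side","top"):
    im,d=bot.capture(c); cv2.imwrite(f"pics/{c}0.png",im); np.save(f"{c}0.npy",d)
    p=bot.camera_params(c); print(c,p["fov_y"],p["cx"],p["cy"],np.round(p["R"],3).tolist(),np.round(p["t"],1), "cam at",np.round(-np.array(p["R"]).T@p["t"]))
    W=world(c,d)
    for q in("tile_leaf","rack","easel","easel_low","tumbler_a","honey","bowl","spoon"):
        for r in bot.mark_of(c,q)[:3]:
            u,v=map(int,np.round(r["at"])); 
            print(q,np.round(r["at"]),round(r["confidence"],2),np.round(W[min(max(v,0),399),min(max(u,0),639)]))
E
```

```text
{'t': 0.0, 'qpos': [61.77, 26.84, -0.67, 91.88, 0.34, 61.39, -3.22], 'joint_velocities': [0.03, -0.02, 0.0, 0.01, -0.07, -0.0, -0.11], 'joint_torque': [-0.0, -53.24, 0.02, -25.13, 0.01, 0.01, 0.0], 'position': [282.47, -585.15, 403.71], 'tcp_rot': [[0.9, 0.43, -0.0], [0.43, -0.9, 0.0], [-0.0, -0.0, -1.0]], 'force': [0.35, -0.7, 0.57], 'moment': [-0.0, -0.01, -0.02], 'grip_force': 0.0, 'gripper_width': 85.67}
side 57.236259329413066 315.7937384420857 202.25149014197865 [[-0.876, -0.483, 0.015], [-0.393, 0.694, -0.603], [0.281, -0.534, -0.798]] [444.  248.7 825.1] cam at [255. 482. 802.]
tile_leaf [418. 184.] 0.72 [ 313. -251.    5.]
tile_leaf [368. 161.] 0.58 [ 457. -204.   68.]
easel [266. 276.] 0.81 [529. 201.  13.]
easel [342. 160.] 0.25 [ 529. -193.   44.]
easel_low [261. 264.] 0.84 [521. 216. 107.]
tumbler_a [263. 200.] 0.62 [653.  27.  28.]
honey [419. 143.] 0.89 [ 362. -379.   35.]
bowl [192. 353.] 0.84 [568. 418.   8.]
spoon [359. 114.] 0.63 [ 588. -445.    5.]
top 55.099466422902665 318.41889856480253 200.47794375459688 [[0.022, -1.0, 0.002], [-0.997, -0.023, -0.074], [0.074, -0.001, -0.997]] [ -25.   512.5 1258.1] cam at [ 419.  -12. 1293.]
tile_leaf [392. 217.] 0.66 [ 458. -232.  159.]
tile_leaf [390. 264.] 0.53 [ 307. -257.    1.]
tile_leaf [334. 245.] 0.5 [372. -63. 149.]
rack [390. 196.] 0.93 [ 533. -252.   20.]
easel [257. 192.] 0.58 [529. 178. 104.]
easel_low [187. 229.] 0.7 [409. 395.  90.]
easel_low [253. 192.] 0.6 [528. 190. 110.]
easel_low [193. 181.] 0.17 [570. 412.   4.]
tumbler_a [315. 155.] 0.84 [669.   2.   2.]
tumbler_a [188. 229.] 0.83 [409. 396.  78.]
honey [435. 246.] 0.72 [ 373. -384.   79.]
bowl [194. 182.] 0.83 [567. 408.   5.]
spoon [450. 179.] 0.79 [ 597. -457.    4.]
```

View pics/side0.png

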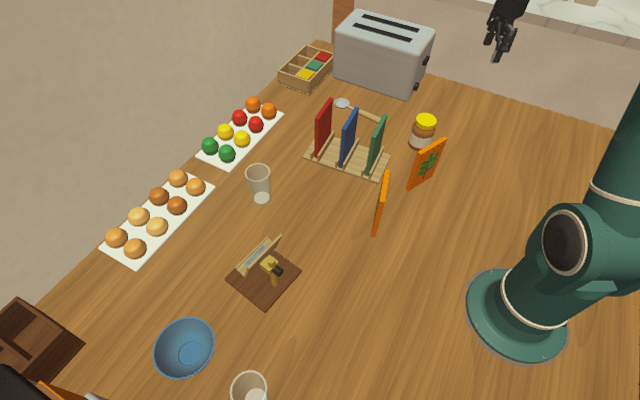

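View pics/top0.png

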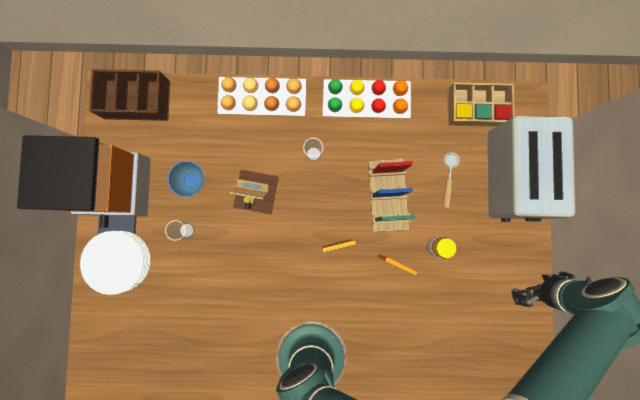

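Candidates for the leaf tile in the side view:
- Orange tile with a leaf picture, (427,163): free-standing look-alike.
- Orange tile, (381,203): look-alike.
- Red tile (322,128) and blue tile (348,138): hen and fish.
- Green-edged tile in the rack slot nearest the robot, side (376,146) / top (395,217): matches the description, so I choose this one.

Next I'll measure its pose and the easel.

```bash
python3 - <<'E'
from h import *
def rect(P):
    r=cv2.minAreaRect(P[:,:2].astype(np.float32)); return np.round(r[0],1),np.round(r[1],1),round(r[2],1)
for c in("top","side"):
    im=cv2.imread(f"pics/{c}0.png"); d=np.load(f"{c}0.npy"); W=world(c,d); hsv=cv2.cvtColor(im,cv2.COLOR_BGR2HSV)
    H=hsv[...,0];S=hsv[...,1]; x,y,z=W[...,0],W[...,1],W[...,2]
    near=(d>0)&(x>380)&(x<650)&(y<-150)&(y>-330)
    for n,lo,hi in(("green",55,95),("blue",100,130),("red",170,181)):
        m=near&(H>lo)&(H<hi)&(S>80)&(z>50)
        P=W[m]; top=P[P[:,2]>P[:,2].max()-9]
        print(c,n,m.sum(),"zmax",P[:,2].max().round(1),"pix",np.argwhere(m).mean(0).round()[::-1],"top rect",rect(top))
        if n=="green" : 
            ctr=P.mean(0);u,s,vt=np.linalg.svd(P-ctr,full_matrices=False); print("  mean",ctr.round(1),"normal",vt[2].round(3), "p1/99",np.percentile(P,[1,99],axis=0).round(1).tolist())
    e=(d>0)&(abs(x-525)<110)&(abs(y-190)<110)
    base=e&(z>7)&(z<17); print(c,"base",base.sum(),rect(W[base]))
    for lo in range(20,190,15):
        m=e&(z>lo)&(z<lo+15)
        if m.sum()>5: print("  z",lo,m.sum(),W[m].mean(0).round(1),rect(W[m]))
im=cv2.imread("pics/side0.png"); t=cv2.imread("pics/top0.png")
cv2.imwrite("pics/crop1.png",np.hstack([cv2.resize(im[225:315,215:315],(400,360),interpolation=2),cv2.resize(t[160:250,220:320],(400,360),interpolation=2)]))
cv2.imwrite("pics/crop2.png",np.hstack([cv2.resize(im[90:190,300:400],(400,400),interpolation=2),cv2.resize(t[150:250,345:445],(400,400),interpolation=2)]))
E
```

```text
top green 114 zmax 165.3 pix [396. 217.] top rect (array([ 458.6, -249.7]), array([ 9.8, 94.9]), 4.9)
  mean [ 458.1 -245.3  155.7] normal [-0.996 -0.084 -0.007] p1/99 [[452.0, -296.7, 85.7], [465.7, -201.7, 164.4]]
top blue 206 zmax 165.6 pix [393. 192.] top rect (array([ 537.8, -240.4]), array([11.1, 95.8]), 4.7)
top red 9 zmax 153.3 pix [388. 169.] top rect (array([ 611.6, -228.8]), array([0., 0.]), 0.0)
top base 851 (array([521.4, 204.7]), array([166.6, 197.3]), 84.5)
  z 65 15 [544.1 191.3  78.7] (array([543.6, 197.8]), array([98.7, 16.3]), 88.5)
  z 80 277 [548.8 197.2  86.8] (array([529.3, 200.3]), array([100.1,  73.4]), 81.2)
  z 95 121 [517.6 201.  101.1] (array([520.7, 201.7]), array([98.8, 85.7]), 80.0)
  z 110 56 [520.5 201.5 117.6] (array([512.8, 203. ]), array([100.1,  35.6]), 81.0)
  z 125 56 [519.6 202.2 131.2] (array([511.9, 202. ]), array([97.8, 28.2]), 81.9)
  z 140 96 [515.6 200.9 149.4] (array([516.1, 202.2]), array([98.8,  9.5]), 81.3)
side green 109 zmax 164.0 pix [379. 126.] top rect (array([ 457.4, -249.2]), array([10.3, 97.5]), 5.1)
  mean [ 457.2 -247.3  159.2] normal [-0.997 -0.07   0.026] p1/99 [[450.5, -296.7, 142.6], [464.8, -200.5, 163.0]]
side blue 198 zmax 163.4 pix [347. 128.] top rect (array([ 537.4, -239.9]), array([10.3, 98.7]), 4.5)Traceback (most recent call last):
  File "<stdin>", line 10, in <module>
    return umr_maximum(a, axis, None, out, keepdims, initial, where)
ValueError: zero-size array to reduction operation maximum which has no identity
```

```bash
python3 - <<'E'
from h import *
def rect(P):
    r=cv2.minAreaRect(P[:,:2].astype(np.float32)); return np.round(r[0],1).tolist(),np.round(r[1],1).tolist(),round(r[2],1)
th=np.radians(-9); ex=np.array([np.cos(th),np.sin(th)]); ey=np.array([-ex[1],ex[0]])
for c in("top","side"):
    im=cv2.imread(f"pics/{c}0.png"); d=np.load(f"{c}0.npy"); W=world(c,d); hsv=cv2.cvtColor(im,cv2.COLOR_BGR2HSV)
    x,y,z=W[...,0],W[...,1],W[...,2]
    e=(d>0)&(abs(x-525)<110)&(abs(y-200)<110)
    base=e&(z>5)&(z<19)&(hsv[...,2]<130); print(c,"base",base.sum(),rect(W[base]))
    P=W[e&(z>50)]; q=P[:,:2]-[525,200]; X=q@ex;Y=q@ey
    for a in range(-60,70,6):
        m=(X>=a)&(X<a+6)&(abs(Y)<48)
        if m.sum()>2: print("  X",a,m.sum(),"z pct",np.percentile(P[m,2],[5,25,50,75,95]).round(),"Y",Y[m].min().round(),Y[m].max().round())
im=cv2.imread("pics/side0.png"); t=cv2.imread("pics/top0.png")
a=np.hstack([cv2.resize(im[225:315,215:315],(390,300),interpolation=2),cv2.resize(t[160:250,220:320],(390,300),interpolation=2)])
b=np.hstack([cv2.resize(im[90:190,300:400],(390,300),interpolation=2),cv2.resize(t[150:250,345:445],(390,300),interpolation=2)])
cv2.imwrite("pics/crop1.png",np.vstack([a,b]))
E
```

```text
top base 843 ([539.5, 198.2], [130.1, 129.7], 81.0)
  X -48 11 z pct [ 96.  99. 100. 102. 103.] Y -8.0 8.0
  X -42 11 z pct [ 97.  98. 100. 101. 103.] Y -7.0 10.0
  X -36 12 z pct [ 93.  99. 100. 103. 114.] Y -7.0 7.0
  X -30 21 z pct [ 93. 103. 111. 124. 126.] Y -13.0 14.0
  X -24 21 z pct [ 87. 106. 115. 125. 127.] Y -14.0 15.0
  X -18 41 z pct [103. 106. 148. 152. 153.] Y -41.0 48.0
  X -12 59 z pct [145. 149. 151. 152. 155.] Y -48.0 47.0
  X -6 53 z pct [127. 130. 135. 140. 144.] Y -48.0 48.0
  X 0 49 z pct [109. 112. 116. 120. 126.] Y -48.0 48.0
  X 6 46 z pct [ 91.  94.  97. 102. 106.] Y -48.0 48.0
  X 12 53 z pct [79. 82. 83. 85. 88.] Y -48.0 47.0
  X 18 58 z pct [80. 82. 85. 86. 88.] Y -47.0 47.0
  X 24 60 z pct [80. 84. 85. 87. 89.] Y -48.0 47.0
  X 30 64 z pct [84. 86. 89. 93. 96.] Y -45.0 48.0
  X 36 39 z pct [84. 89. 92. 95. 96.] Y -47.0 47.0
side base 1846 ([537.8, 200.2], [130.7, 127.3], 80.7)
  X -48 38 z pct [ 87.  94.  99. 102. 103.] Y -4.0 11.0
  X -42 23 z pct [ 97.  99. 100. 102. 104.] Y -6.0 11.0
  X -36 48 z pct [ 56.  95. 102. 106. 123.] Y -5.0 12.0
  X -30 95 z pct [ 61.  91. 104. 115. 126.] Y -12.0 17.0
  X -24 49 z pct [ 57. 103. 107. 125. 126.] Y -13.0 18.0
  X -18 88 z pct [ 97. 119. 151. 152. 154.] Y -45.0 47.0
  X -12 173 z pct [103. 130. 150. 153. 154.] Y -47.0 47.0
  X -6 71 z pct [103. 105. 113. 118. 126.] Y -45.0 46.0
  X 0 46 z pct [ 90.  92. 100. 104. 105.] Y -45.0 47.0
  X 6 27 z pct [76. 79. 84. 87. 89.] Y -46.0 46.0
  X 18 23 z pct [82. 84. 84. 86. 88.] Y -14.0 47.0
  X 24 117 z pct [84. 85. 86. 87. 88.] Y -46.0 48.0
  X 30 166 z pct [85. 88. 89. 93. 96.] Y -47.0 48.0
  X 36 47 z pct [87. 93. 95. 96. 97.] Y -46.0 47.0
```

View pics/crop1.png

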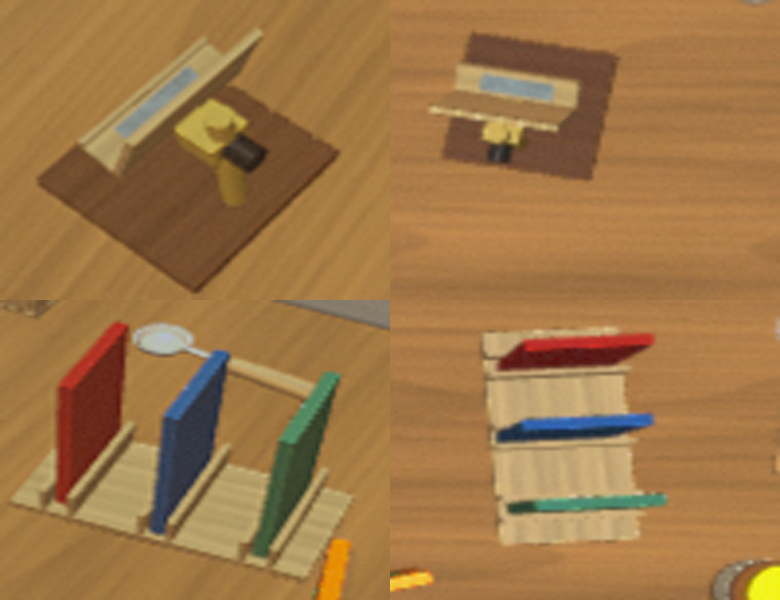

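The crop confirms the choice: the green tile stands in the slot nearest the robot with its plain back towards me, so its picture faces +x. The easel ledge and label face +x too, with the post behind. The lower edges of the tiles are hidden by the rails, the way a tile in its slot should look.

The easel yaw is -9°, its origin about (539,199), and the crease about z 81.5.

>>> apply_moves:
  plan:
    - [0.44,0.84,0,0.607,50]
    - [0.44,0.84,0,0.607,50]
    - [0.44,0.84,0,0.607,50]
    - [0.44,0.84,0,0.607,50]
  force: 40

```text
t: 1.3
position: [327.3, -500.6, 405.1]
tcp_rot: [[0.728, 0.685, 0.0], [0.685, -0.728, -0.001], [-0.0, 0.001, -1.0]]
force: [0.0, -0.8, 0.2]
gripper_width: 49.8
grip_force: 0.0
```

>>> apply_moves:
  plan:
    - [0.44,0.84,0,0.607,50]
    - [0.44,0.84,0,0.607,50]
    - [0.44,0.84,0,0.607,50]
    - [0.44,0.84,0,0.607,50]

```text
t: 1.7
position: [370.4, -418.0, 404.9]
tcp_rot: [[0.493, 0.87, -0.0], [0.87, -0.493, -0.001], [-0.001, 0.0, -1.0]]
force: [-0.6, -1.7, -0.4]
gripper_width: 49.8
grip_force: 0.0
```

>>> apply_moves:
  plan:
    - [0.44,0.84,0,0.607,50]
    - [0.44,0.84,0,0.607,50]
    - [0.44,0.84,0,0.607,50]
    - [0.44,0.84,0,0.607,50]

```text
t: 2.1
position: [414.2, -334.8, 404.7]
tcp_rot: [[0.212, 0.977, -0.0], [0.977, -0.212, -0.001], [-0.001, -0.0, -1.0]]
force: [-0.9, -0.7, -0.5]
gripper_width: 50.4
grip_force: 0.0
```

>>> apply_moves:
  plan:
    - [0.44,0.84,0,0.607,50]
    - [0.44,0.84,0,0.607,50]
    - [0.44,0.84,0,0.607,50]
    - [0.44,0.84,0,0.607,50]
    - [0.44,0.84,0,0.607,50]
    - [0.44,0.84,0,0.607,50]

```text
t: 2.7
position: [457.7, -251.7, 404.5]
tcp_rot: [[-0.088, 0.996, -0.001], [0.996, 0.088, -0.001], [-0.001, -0.001, -1.0]]
force: [0.3, 1.0, -0.9]
gripper_width: 49.7
grip_force: 0.0
```

```bash
python3 - <<'E'
from h import *
s=bot.read_state(); print({k:np.round(s[k],3).tolist() for k in ("t","qpos","position","tcp_rot","force","gripper_width")})
E
```

```text
{'t': 2.7, 'qpos': [44.349, 16.452, -22.73, 108.461, 7.59, 56.552, 23.292], 'position': [457.668, -251.677, 404.497], 'tcp_rot': [[-0.088, 0.996, -0.001], [0.996, 0.088, -0.001], [-0.001, -0.001, -1.0]], 'force': [0.287, 1.002, -0.853], 'gripper_width': 49.722}
```

>>> apply_moves:
  plan:
    - [0.0,0.02,-0.3,0,45]
    - [0.0,0.02,-0.6,0,45]
    - [0.0,0.02,-0.8,0,45]
    - [0.0,0.02,-0.9,0,45]
    - [0,0.02,-1.0,0,45]
    - [0,0.02,-1.0,0,45]

```text
t: 3.3
position: [458.3, -247.8, 304.0]
tcp_rot: [[-0.092, 0.996, -0.001], [0.996, 0.092, 0.001], [0.001, -0.001, -1.0]]
force: [0.1, 0.7, 0.0]
gripper_width: 45.1
grip_force: 0.0
```

>>> apply_moves:
  plan:
    - [0,0,-0.11,0,45]
    - [0,0,-0.11,0,45]
    - [0,0,-0.11,0,25]
    - [0,0,-0.11,0,18]
    - [0,0,-0.11,0,14]
    - [0,0,-0.11,0,10]
    - [0,0,-0.11,0,5]
    - [0,0,-0.11,0,0]
    - [0,0,-0.11,0,0]
    - [0,0,-0.11,0,0]
    - [0,0,-0.11,0,0]
  force: 40

```text
t: 4.4
position: [458.9, -247.4, 294.2]
tcp_rot: [[-0.093, 0.996, 0.001], [0.996, 0.093, -0.0], [-0.001, 0.001, -1.0]]
force: [0.6, 1.1, 5.6]
gripper_width: 11.7
grip_force: 40.1
```

>>> apply_moves:
  plan:
    - [0,0,0.05,0,0]
    - [0,0,0.15,0,0]
    - [0,0,0.3,0,0]
    - [0,0,0.5,0,0]
    - [0,0,0.7,0,0]
    - [0,0,0.85,0,0]
    - [0,0,1,0,0]
    - [0,0,1,0,0]

```text
t: 5.2
position: [458.6, -247.5, 395.5]
tcp_rot: [[-0.093, 0.996, 0.002], [0.996, 0.093, -0.002], [-0.002, 0.002, -1.0]]
force: [0.9, -0.6, -3.9]
gripper_width: 11.5
grip_force: 39.3
```

>>> apply_moves:
  plan:
    - [0,0,0.2,0,0]
    - [0,0,0.4,0,0]
    - [0,0,0.55,0,0]
    - [0,0,0.65,0,0]
    - [0,0,0.65,0,0]
    - [0,0,0.65,0,0]
    - [0,0,0.65,0,0]

```text
t: 5.9
position: [458.2, -247.3, 457.4]
tcp_rot: [[-0.093, 0.996, -0.002], [0.996, 0.093, 0.001], [0.001, -0.002, -1.0]]
force: [0.0, 0.4, -4.0]
gripper_width: 11.5
grip_force: 39.6
```

```bash
python3 - <<'E'
from h import *
tiles=[]
for c in("top","side"):
    im,d=bot.capture(c); W=world(c,d); cv2.imwrite(f"pics/{c}1.png",im); hsv=cv2.cvtColor(im,cv2.COLOR_BGR2HSV)
    x,y,z=W[...,0],W[...,1],W[...,2]
    m=(d>0)&(abs(x-458)<50)&(abs(y+248)<80)&(z>150)&(z<340)&(hsv[...,0]>55)&(hsv[...,0]<95)&(hsv[...,1]>80)
    P=W[m]; print(c,m.sum(),np.percentile(P,[1,50,99],axis=0).round(1).tolist())
    if len(P)>20:
        u,s,v=np.linalg.svd(P-P.mean(0),full_matrices=False); print(P.mean(0).round(1),v.round(3).tolist(),s.round())
s=bot.read_state(); print(s["position"],s["force"])
im=cv2.imread("pics/side1.png"); t=cv2.imread("pics/top1.png")
cv2.imwrite("pics/crop3.png",np.hstack([cv2.resize(im[40:200,280:440],(390,390),interpolation=2),cv2.resize(t[130:290,310:470],(390,390),interpolation=2)]))
E
```

```text
top 64 [[447.8, -230.9, 209.1], [453.1, -210.9, 322.0], [458.4, -201.1, 325.1]]
[ 453.3 -213.   308.6] [[-0.016, 0.173, -0.985], [0.118, -0.978, -0.174], [-0.993, -0.119, -0.004]] [252.  68.  21.]
side 141 [[447.4, -283.9, 195.9], [454.0, -218.0, 322.9], [463.5, -198.8, 332.6]]
[ 454.3 -224.1  308.9] [[0.042, -0.525, 0.85], [-0.108, 0.843, 0.526], [-0.993, -0.113, -0.021]] [380. 235.  37.]
[ 458.36649345 -247.32936794  457.71429576] [ 0.24648296  0.03069268 -4.39040954]
```

View pics/crop3.png

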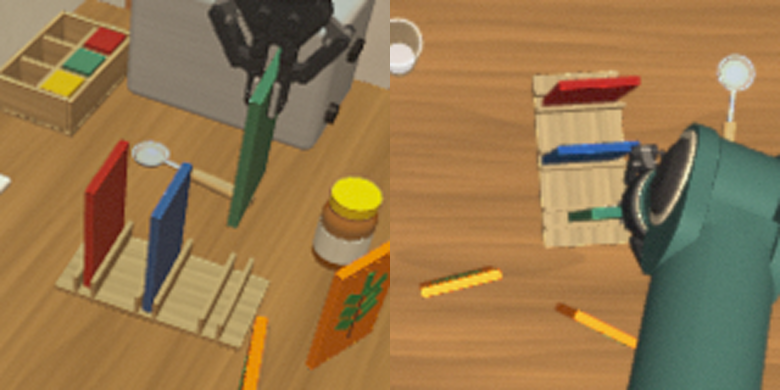

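Leaf tile is held upright, and the fish and hen have not moved. The slot is empty at about (215,310) in the crop. Carrying the tile over.

>>> apply_moves:
  plan:
    - [0.04,0.2,0.1,0,0]
    - [0.09,0.45,0.2,-0.05,0]
    - [0.14,0.7,0.3,-0.1,0]
    - [0.2,1.0,0.3,-0.1,0]

```text
t: 6.4
position: [478.9, -147.0, 489.6]
tcp_rot: [[-0.041, 0.999, 0.002], [0.999, 0.041, -0.001], [-0.001, 0.002, -1.0]]
force: [0.0, -0.4, -3.1]
gripper_width: 11.7
grip_force: 39.6
```

>>> apply_moves:
  plan:
    - [0.06,0.3,0,-0.03,0]
    - [0.12,0.6,0,-0.06,0]
    - [0.18,0.9,0,-0.1,0]
    - [0.2,1.0,0,-0.1,0]

```text
t: 6.8
position: [498.7, -43.7, 488.5]
tcp_rot: [[0.002, 1.0, -0.0], [1.0, -0.002, 0.002], [0.002, -0.0, -1.0]]
force: [1.0, 0.4, -3.4]
gripper_width: 11.6
grip_force: 39.6
```

>>> apply_moves:
  plan:
    - [0.06,0.3,0,-0.03,0]
    - [0.12,0.6,0,-0.06,0]
    - [0.18,0.9,0,-0.1,0]
    - [0.2,1.0,0,-0.1,0]

```text
t: 7.2
position: [518.6, 55.7, 488.5]
tcp_rot: [[0.053, 0.999, -0.0], [0.999, -0.053, 0.002], [0.002, -0.0, -1.0]]
force: [0.1, -0.1, -4.3]
gripper_width: 11.7
grip_force: 39.6
```

>>> apply_moves:
  plan:
    - [0.06,0.3,0,-0.03,0]
    - [0.12,0.6,0,-0.06,0]
    - [0.18,0.9,0,-0.1,0]
    - [0.2,1.0,0,-0.1,0]

```text
t: 7.6
position: [538.6, 155.1, 488.3]
tcp_rot: [[0.104, 0.995, -0.001], [0.995, -0.104, 0.002], [0.001, -0.001, -1.0]]
force: [1.0, 0.1, -4.3]
gripper_width: 11.5
grip_force: 39.6
```

>>> apply_moves:
  plan:
    - [0.05,0.2,0,-0.05,0]
    - [0.09,0.37,0,-0.1,0]
    - [0.1,0.47,0,-0.1,0]
    - [0.1,0.47,0,-0.1,0]
    - [0.1,0.47,0,-0.1,0]
    - [0.1,0.47,0,-0.1,0]

```text
t: 8.2
position: [548.8, 198.2, 488.6]
tcp_rot: [[0.158, 0.987, -0.0], [0.987, -0.158, -0.001], [-0.001, 0.0, -1.0]]
force: [-0.9, -0.2, -3.9]
gripper_width: 11.9
grip_force: 39.6
```

```bash
python3 - <<'E'
from h import *
s=bot.read_state(); p=s["position"]; print(s["t"],p,s["tcp_rot"],s["force"],s["moment"],s["grip_force"])
th=np.radians(-9); ex=np.array([np.cos(th),np.sin(th)]); ey=np.array([-ex[1],ex[0]])
for c in("top","side"):
    im,d=bot.capture(c); W=world(c,d); cv2.imwrite(f"pics/{c}2.png",im); hsv=cv2.cvtColor(im,cv2.COLOR_BGR2HSV)
    x,y,z=W[...,0],W[...,1],W[...,2]
    g=(d>0)&(abs(x-545)<70)&(abs(y-200)<80)&(z>160)&(z<370)&(hsv[...,0]>55)&(hsv[...,0]<95)&(hsv[...,1]>80)
    P=W[g]; q=P[:,:2]-[538.7,199.2]; A=np.c_[q@ex,q@ey,P[:,2]]
    print(c,len(P),np.percentile(A,[1,50,99],axis=0).round(1).tolist())
    if len(P)>20:
        u,sv,v=np.linalg.svd(A-A.mean(0),full_matrices=False); print(A.mean(0).round(1),v.round(3).tolist())
cv2.imwrite("pics/crop4.png",np.hstack([cv2.resize(cv2.imread("pics/side2.png")[120:320,180:380],(390,390)),cv2.resize(cv2.imread("pics/top2.png")[110:270,190:350],(390,390))]))
E
```

```text
8.2 [548.77633785 198.22111387 488.55480416] [[ 1.57869260e-01  9.87460015e-01 -1.26614119e-04]
 [ 9.87459256e-01 -1.57869296e-01 -1.22591135e-03]
 [-1.23052692e-03  6.85074335e-05 -9.99999241e-01]] [-0.91167043 -0.23323484 -3.89434368] [-0.0219257  -0.03587745  0.00962113] 39.596949219703674
top 121 [[2.4, -54.6, 248.9], [4.4, -37.7, 350.7], [13.0, -12.1, 357.2]]
[  5.9 -37.4 328.8] [[0.048, -0.043, 0.998], [0.037, -0.998, -0.045], [-0.998, -0.039, 0.046]]
side 156 [[2.9, -51.5, 352.7], [8.0, 23.9, 354.7], [13.9, 45.7, 356.5]]
[  8.   16.4 354.6] [[-0.002, -1.0, -0.001], [0.999, -0.002, -0.051], [-0.051, 0.001, -0.999]]
```

View pics/crop4.png

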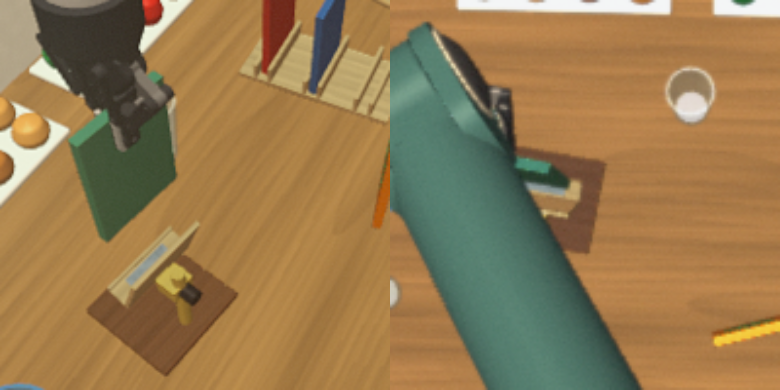

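>>> apply_moves:
  plan:
    - [0.0,0.025,-0.2,0,0]
    - [0.0,0.025,-0.45,0,0]
    - [0.0,0.025,-0.7,0,0]
    - [0,0.025,-0.85,0,0]
    - [0,0.025,-0.95,0,0]
    - [0,0.025,-1.0,0,0]
    - [0,0.025,-1.0,0,0]
    - [0,0.025,-1.0,0,0]
    - [0,0.025,-1.0,0,0]

```text
t: 9.2
position: [548.8, 202.4, 389.7]
tcp_rot: [[0.156, 0.988, 0.002], [0.988, -0.156, 0.0], [0.001, 0.002, -1.0]]
force: [0.4, -0.9, -3.8]
gripper_width: 11.6
grip_force: 39.5
```

>>> apply_moves:
  plan:
    - [0,0,-0.02,0,0]
    - [0,0,-0.04,0,0]
    - [0,0,-0.06,0,0]
    - [0,0,-0.08,0,0]
    - [0,0,-0.1,0,0]
    - [0,0,-0.11,0,0]
    - [0,0,-0.12,0,0]
    - [0,0,-0.12,0,0]
    - [0,0,-0.12,0,0]

```text
t: 10.1
position: [548.6, 202.1, 376.7]
tcp_rot: [[0.156, 0.988, 0.0], [0.988, -0.156, 0.0], [0.0, 0.0, -1.0]]
force: [-0.4, 0.0, -3.3]
gripper_width: 11.4
grip_force: 39.6
```

>>> apply_moves:
  plan:
    - [0,0,-0.005,0,0]
    - [0,0,-0.01,0,0]
    - [0,0,-0.015,0,0]
    - [0,0,-0.02,0,0]
    - [0,0,-0.025,0,0]
    - [0,0,-0.03,0,0]
    - [0,0,-0.03,0,0]
    - [0,0,-0.03,0,0]

```text
t: 10.9
position: [548.6, 202.1, 373.7]
tcp_rot: [[0.156, 0.988, 0.0], [0.988, -0.156, -0.0], [-0.0, 0.0, -1.0]]
force: [-0.7, 0.2, -3.3]
gripper_width: 11.8
grip_force: 39.6
```

>>> apply_moves:
  plan:
    - [0,0,-0.005,0,0]
    - [0,0,-0.01,0,0]
    - [0,0,-0.01,0,0]
    - [0,0,-0.01,0,0]

```text
t: 11.3
position: [548.6, 202.1, 372.7]
tcp_rot: [[0.156, 0.988, -0.0], [0.988, -0.156, -0.0], [-0.0, -0.0, -1.0]]
force: [-0.2, 0.0, -3.7]
gripper_width: 11.4
grip_force: 39.6
```

>>> apply_moves:
  plan:
    - [0,0,-0.005,0,0]
    - [0,0,-0.01,0,0]
    - [0,0,-0.01,0,0]
    - [0,0,-0.01,0,0]

```text
t: 11.7
position: [548.6, 202.1, 371.7]
tcp_rot: [[0.156, 0.988, -0.0], [0.988, -0.156, -0.0], [-0.0, -0.0, -1.0]]
force: [-0.5, -0.4, -5.3]
gripper_width: 11.5
grip_force: 39.6
```

>>> apply_moves:
  plan:
    - [0,0,-0.005,0,0]
    - [0,0,-0.005,0,0]
    - [0,0,-0.005,0,0]

```text
t: 12.0
position: [548.6, 202.1, 371.2]
tcp_rot: [[0.156, 0.988, 0.0], [0.988, -0.156, -0.0], [-0.0, 0.0, -1.0]]
force: [-0.3, 0.1, -4.5]
gripper_width: 11.6
grip_force: 39.6
```

>>> apply_moves:
  plan:
    - [0,0,-0.005,0,0]
    - [0,0,-0.005,0,0]
    - [0,0,-0.005,0,0]

```text
t: 12.3
position: [548.6, 202.1, 370.7]
tcp_rot: [[0.156, 0.988, 0.0], [0.988, -0.156, -0.0], [-0.0, 0.0, -1.0]]
force: [0.1, -0.0, -3.4]
gripper_width: 11.6
grip_force: 39.6
```

>>> apply_moves:
  plan:
    - [0,0,-0.005,0,0]
    - [0,0,-0.005,0,0]
    - [0,0,-0.005,0,0]

```text
t: 12.6
position: [548.6, 202.2, 370.3]
tcp_rot: [[0.156, 0.988, 0.0], [0.988, -0.156, 0.0], [0.0, 0.0, -1.0]]
force: [-0.7, -0.7, -2.0]
gripper_width: 11.5
grip_force: 39.7
```

>>> apply_moves:
  plan:
    - [0,0,-0.004,0,0]
    - [0,0,-0.004,0,0]
    - [0,0,-0.004,0,0]

```text
t: 12.9
position: [548.6, 202.3, 370.2]
tcp_rot: [[0.156, 0.988, 0.001], [0.988, -0.156, 0.0], [0.0, 0.001, -1.0]]
force: [-0.2, -0.0, -0.6]
gripper_width: 11.5
grip_force: 40.2
```

>>> apply_moves:
  plan:
    - [0,0,0,0,0]
    - [0,0,0,0,0]

```text
t: 13.1
position: [548.6, 202.3, 370.1]
tcp_rot: [[0.156, 0.988, 0.001], [0.988, -0.156, 0.0], [0.0, 0.001, -1.0]]
force: [-0.8, 0.5, 1.1]
gripper_width: 11.7
grip_force: 40.3
```

Contact on the ledge at the predicted height, about 4 N. Next I open slightly and lean the tile back slowly on the rear finger.

>>> apply_moves:
  plan:
    - [0,0,0,0,12]
    - [0,0,0,0,13]
    - [0,0,0,0,14]
    - [0,0,0,0,15]
    - [0,0,0,0,16]
    - [0,0,0,0,17]
    - [0,0,0,0,18]
    - [0,0,0,0,19]
    - [0,0,0,0,20]
    - [0,0,0,0,21]
    - [0,0,0,0,22]
    - [0,0,0,0,22]
  force: 20

```text
t: 14.3
position: [548.6, 202.2, 369.8]
tcp_rot: [[0.156, 0.988, 0.0], [0.988, -0.156, -0.0], [-0.0, 0.0, -1.0]]
force: [-0.5, -0.3, 0.6]
gripper_width: 22.1
grip_force: 0.1
```

```bash
cat > t.py <<'E'
from h import *
import sys
n=sys.argv[1]
s=bot.read_state(); print(round(s["t"],2),s["position"].round(1) if hasattr(s["position"],"round") else s["position"],np.round(s["force"],1),s["gripper_width"])
th=np.radians(-9); ex=np.array([np.cos(th),np.sin(th)]); ey=np.array([-ex[1],ex[0]])
for c in("top","side"):
    im,d=bot.capture(c); W=world(c,d); cv2.imwrite(f"pics/{c}{n}.png",im); hsv=cv2.cvtColor(im,cv2.COLOR_BGR2HSV)
    x,y,z=W[...,0],W[...,1],W[...,2]
    g=(d>0)&(abs(x-530)<90)&(abs(y-200)<80)&(z>90)&(z<260)&(hsv[...,0]>55)&(hsv[...,0]<95)&(hsv[...,1]>80)
    P=W[g]; q=P[:,:2]-[538.7,199.2]; A=np.c_[q@ex,q@ey,P[:,2]]
    if len(P)<20: print(c,len(P)); continue
    print(c,len(P),np.percentile(A,[1,50,99],axis=0).round(1).tolist())
    u,sv,v=np.linalg.svd(A-A.mean(0),full_matrices=False); print(A.mean(0).round(1),"n",v[2].round(3).tolist())
cv2.imwrite(f"pics/crop{n}.png",np.hstack([cv2.resize(cv2.imread(f"pics/side{n}.png")[150:320,180:350],(390,390)),cv2.resize(cv2.imread(f"pics/top{n}.png")[110:270,190:350],(390,390))]))
E
python3 t.py 5
```

```text
14.3 [548.6 202.2 369.8] [-0.5 -0.3  0.6] 22.110247699991138
top 39 [[-2.9, -50.3, 143.8], [2.1, -44.1, 234.9], [7.5, -29.7, 239.7]]
[  1.9 -42.8 221.6] n [-0.999, 0.04, -0.02]
side 149 [[-3.1, -46.8, 173.6], [2.3, 25.4, 235.8], [8.3, 50.6, 238.4]]
[  2.   14.2 233.7] n [-1.0, 0.012, -0.001]
```

View pics/crop5.png

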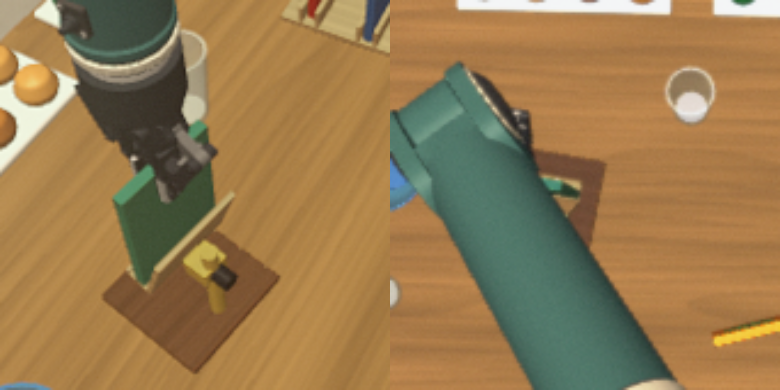

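The tile is leaning back on the rear finger (top at about X 2, down from 8) and is centred in y. I keep retreating slowly.

>>> apply_moves:
  plan:
    - [-0.01,0.002,0,0,23]
    - [-0.025,0.004,0,0,24]
    - [-0.04,0.006,0,0,25]
    - [-0.055,0.009,0,0,26]
    - [-0.07,0.011,0,0,27]
    - [-0.085,0.013,0,0,28]
    - [-0.1,0.016,0,0,29]
    - [-0.115,0.018,0,0,30]
    - [-0.13,0.02,0,0,31]
    - [-0.145,0.023,0,0,32]
    - [-0.16,0.025,0,0,33]
    - [-0.175,0.028,0,0,34]
    - [-0.19,0.03,0,0,35]
    - [-0.205,0.032,0,0,36]
    - [-0.22,0.035,0,0,37]
    - [-0.22,0.035,0,0,37]

```text
t: 16.0
position: [526.3, 205.7, 369.8]
tcp_rot: [[0.156, 0.988, -0.0], [0.988, -0.156, -0.0], [-0.0, -0.0, -1.0]]
force: [0.1, 0.1, 0.3]
gripper_width: 37.0
grip_force: 0.3
```

>>> apply_moves:
  plan:
    - [-0.01,0.002,0,0,38]
    - [-0.025,0.004,0,0,39]
    - [-0.04,0.006,0,0,40]
    - [-0.055,0.009,0,0,41]
    - [-0.07,0.011,0,0,42]
    - [-0.085,0.013,0,0,43]
    - [-0.1,0.016,0,0,44]
    - [-0.115,0.018,0,0,45]
    - [-0.13,0.02,0,0,46]
    - [-0.145,0.023,0,0,47]
    - [-0.16,0.025,0,0,48]
    - [-0.175,0.028,0,0,49]
    - [-0.19,0.03,0,0,50]
    - [-0.205,0.032,0,0,50]
    - [-0.22,0.035,0,0,50]
    - [-0.22,0.035,0,0,50]

```text
t: 17.6
position: [504.4, 209.2, 369.8]
tcp_rot: [[0.156, 0.988, 0.0], [0.988, -0.156, -0.0], [-0.0, 0.0, -1.0]]
force: [0.1, -0.7, -0.3]
gripper_width: 50.0
grip_force: 0.0
```

```bash
python3 t.py 6
```

```text
17.6 [504.4 209.2 369.8] [ 0.1 -0.7 -0.3] 49.99460180764217
top 86 [[-46.3, -50.0, 121.9], [-34.6, -28.4, 220.5], [0.7, -6.3, 229.7]]
[-27.2 -30.5 194.3] n [-0.916, 0.018, -0.402]
side 169 [[-46.9, -47.3, 220.8], [-42.1, 25.6, 225.6], [-36.5, 51.0, 228.9]]
[-41.8  20.5 224.8] n [-0.953, -0.005, -0.301]
```

View pics/crop6.png

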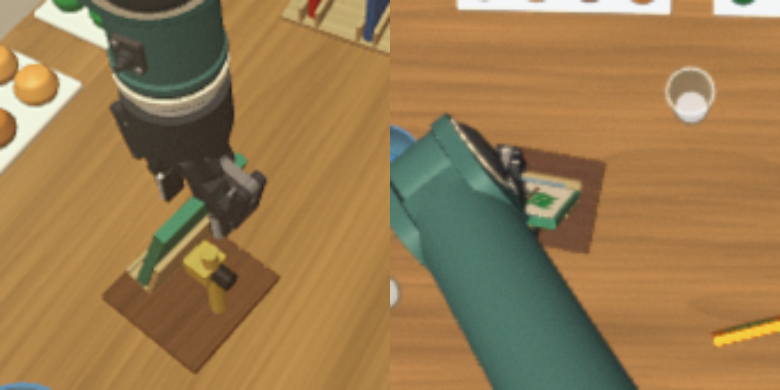

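The tile leans fully on the backrest (top centre X -42, z 225, as expected at 18°) and the fingers are free. I retreat upward.

>>> apply_moves:
  plan:
    - [0,0,0.05,0,50]
    - [0,0,0.15,0,50]
    - [0,0,0.3,0,50]
    - [0,0,0.5,0,50]
    - [0,0,0.7,0,50]
    - [0,0,0.9,0,50]
    - [0,0,1,0,50]
    - [0,0,1,0,50]

```text
t: 18.5
position: [504.7, 209.5, 472.0]
tcp_rot: [[0.157, 0.988, 0.004], [0.988, -0.157, 0.001], [0.002, 0.004, -1.0]]
force: [0.8, 0.2, -0.9]
gripper_width: 49.8
grip_force: 0.0
```

>>> apply_moves:
  plan:
    - [-0.3,-0.3,0.1,0,50]
    - [-0.6,-0.6,0.2,0,50]
    - [-0.9,-0.9,0.2,0,50]
    - [-1,-1,0.2,0,50]
    - [-1,-1,0.2,0,50]

```text
t: 19.0
position: [403.3, 107.7, 489.4]
tcp_rot: [[0.159, 0.987, -0.0], [0.987, -0.159, -0.002], [-0.002, 0.0, -1.0]]
force: [0.5, -0.7, -0.1]
gripper_width: 50.2
grip_force: 0.0
```

>>> apply_moves:
  plan:
    - [0,-0.3,0,0,50]
    - [0,-0.6,0,0,50]
    - [0,-0.9,0,0,50]
    - [0,-1,0,0,50]
    - [0,-1,0,0,50]
    - [0,-1,0,0,50]

```text
t: 19.6
position: [405.0, 10.4, 489.6]
tcp_rot: [[0.155, 0.988, -0.0], [0.988, -0.155, 0.001], [0.001, -0.001, -1.0]]
force: [0.1, 0.5, -0.2]
gripper_width: 50.0
grip_force: 0.0
```

```bash
python3 t.py 7
```

```text
19.6 [405.   10.4 489.6] [ 0.1  0.5 -0.2] 50.042226868431946
top 205 [[-45.9, -49.4, 137.1], [-38.1, -3.1, 223.4], [-3.9, 47.6, 229.5]]
[-30.9  -3.2 203.4] n [-0.912, 0.004, -0.411]
side 310 [[-47.3, -46.7, 222.4], [-41.8, 3.2, 225.7], [-36.4, 49.8, 228.8]]
[-42.    3.1 225.7] n [-0.318, -0.002, 0.948]
```

View pics/crop7.png

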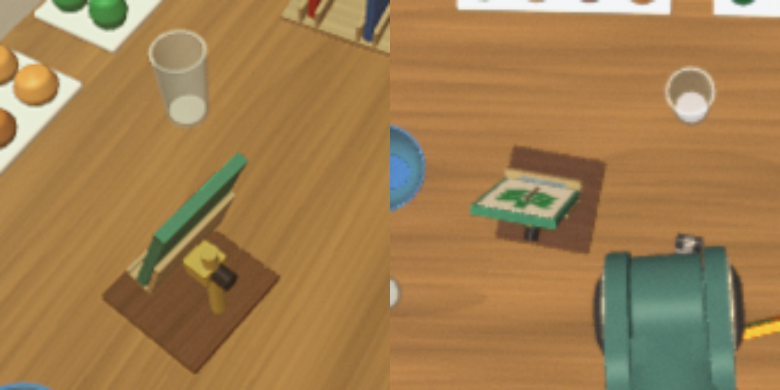

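The tile rests on the easel (tile at about (530,195) in the crop): centred, leaf to the guests, leaning 18.5°. The arm is clear, so I hand in.

```bash
python3 -c "
from workcell import bot
print(bot.close_job())"
```

```text
the job is handed in; nothing more can be done
None
```

The leaf tile now stands on the easel ledge, set down by feel with about 4 N measured while still held, centred to within about 2 mm and leaning back about 18°, picture to the guests; I handed the job in at about 20 s, and no verdict was returned.

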